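Set the bar stop one hole longer

TASK

Set this bench bar stop for the next longer bar: take the long stop pin out of the wooden rack and drop it foot down, all the way home, into the bored block on the slide; then pull up the plunger knob and move the slide to the very next hole, away from the fixed heel. The plunger is gritty, so push it fully home in that hole and finish there, still gripping the knob and not letting go; leave the short pin in its rack and the other things on the bench where they are.

Things in the scene. Friction and masses are not known exactly. Their poses are not given: they have to be found in the camera images.
- stop_rail: The bar stop, fixed to the bench: a bare perforated square tube 40 x 40 x 400 mm, lying level on two 12 mm feet, its top face 52 mm above the bench. Origin on the bench under the tube's middle; z up; y runs along the tube, +y towards the heel; -x is the side where bars are laid and where the bored block sits. 13 mm holes every 40 mm along the middle of its top face (a hole is 30 mm from the middle on the -y side; the others are at multiples of 40 mm from it).
- heel_face (a point): Point on the inner face of the fixed heel, an upright dark steel plate 110 wide, 75 high, 12 mm thick across the +y end of the tube; on the line on which the bar lies.
- slide (a joint): Position of the slide along the tube (m): 0 in its starting hole, growing AWAY from the heel (rail -y); the next hole is at 0.040. The slide is a dark steel sleeve 120 mm long, 50 wide, its top 57 mm above the bench, carrying the bored block on its -x side near the heel end and the plunger on top near the other end. Travel -0.045 to 0.085. It rubs with about 3 N and cannot move while the plunger is in a hole (about 1.5 mm play either way).
- plunger (a joint): Lift of the plunger (m): 0 = fully home, 0.018 = highest. Its round-nosed 10 mm pin reaches 12 mm below the tube's top face when home, so it is out of the hole only above 0.012. It moves straight up and down, takes up to about 12 N to pull up and about 3 N to push down, is stiff with grit and stays at whatever height it is left; it may start up to 3 mm out of home while still in its hole.
- pull_knob: The plunger's round black pull knob, 32 mm diameter, 22 mm high, on top of the slide over a 20 mm diameter housing. Origin at the centre of its underside, 79 mm above the bench when the plunger is home, 22 mm above the slide's top. It rides with slide and plunger. Its centre line is 70 mm farther from the heel along the tube than the bore's.
- knob_grip (a point): Middle of the pull knob, 11 mm above its underside, on the plunger's axis: where to grip it.
- socket_mouth (a point): Centre of the mouth of the vertical bore in the bored block: bare steel block 34 x 34 mm, 48 mm high, welded to the side of the slide, its top 55 mm above the bench. The bore is 18.4 mm wide, 42 mm deep, with a 2 mm chamfer.
- socket_floor (a point): Centre of the floor of that bore, 42 mm below its mouth.
- pin_rack: Wooden block 150 x 46 x 35 mm, fixed on the bench, with two 18.4 mm bores 25 mm deep on its long (x) axis, 35 mm either side of its middle. Origin at the centre of its underside, z up. One stop pin stands in each; which one is where varies.
- long_pin: The long stop pin: bare steel, 115 mm long, 16 mm shaft with a chamfered foot, and a round head 22 mm wide and 18 mm high at its top. About 0.2 kg. Origin at the centre of its foot, z along it towards the head. Starts upright in the rack, foot 10 mm above the bench, head top at 125 mm.
- short_pin: The short stop pin, like the long one but 80 mm long (head top at 90 mm). Stays in the rack. Origin at its foot.
- socket_large: Bystander: dark impact socket standing on the bench, 40 mm wide, 50 high. Origin at the centre of its underside.
- socket_small: Bystander: bright socket standing on the bench, 30 mm wide, 40 high. Origin at the centre of its underside.
- cut_bar: Bystander: flat steel bar 30 x 210 x 10 mm lying on the bench between the stop and the robot. Origin at the centre of its underside.
- steel_block: Bystander: solid steel block 50 x 80 x 40 mm on the bench. Origin at the centre of its underside.
Not all that is in view belongs to the job. Leave any purple or yellow look-alike of the long_pin alone.

How it is judged (in metres and radians):
On the way, in this order (a step that is already met when the one before it is completed fails the run):
1. the long pin stands fully home in the bored block, the slide still in its starting hole (distance between long_pin and socket_floor below 0.005 m and angle between long_pin's own z axis and vertical below 0.1 rad and value of joint slide between -0.004 and 0.004 m), for 0.2 s.
2. the knob is gripped and the plunger pulled out of its hole before the slide moves (value of joint plunger above 0.01 m and contact force between the fingers and pull_knob above 2 N and value of joint slide between -0.006 and 0.006 m), for 0.05 s.
At the end, for the whole second after the job is handed in: Slide at the next hole away from the heel (within 3 mm), plunger home within 2 mm, knob still held between the fingers (over 2 N, grasp point within 25 mm of its middle), long pin upright within 0.1 rad, within 5 mm of the bore floor, not touched by the fingers, short pin still in its rack (value of joint slide between 0.037 and 0.043 m and value of joint plunger below 0.002 m and contact force between the fingers and pull_knob above 2 N and distance between the grasp point and knob_grip below 0.025 m and distance between long_pin and socket_floor below 0.005 m and angle between long_pin's own z axis and vertical below 0.1 rad and not (contact force between the fingers and long_pin above 0.1 N) and distance of short_pin from where it was at the start of the episode below 0.015 m); the arm keeps its last pose, push and grip.
It fails at once if the short pin was pulled out or shifted in the rack (distance of short_pin from where it was at the start of the episode above 0.015 m).
It fails at once if a bystander on the bench was moved more than 20 mm (distance of any of socket_large, socket_small, cut_bar, steel_block from where it was at the start of the episode above 0.02 m).
It also fails if it takes over 53 s, if anything falls off the work surface, if the arm or the gripper's body presses on something with over 40 N, if the wrist force passes 120 N, or if a joint passes its speed limit or range.

ROBOT

A 6-joint arm with a two-finger parallel gripper is mounted at the origin on the work surface. World frame = base frame: x ahead of the robot, y to its left, z up, the work surface at z = 0. Lengths are in mm, angles in rad, forces in N, time in s.
With the tool pointing down it reaches from about 400 to 925 mm from the base axis. Payload 12.5 kg.
Tool frame: the origin (TCP) lies midway between the tips of the shut fingers; the grasp point (between the pads) lies 19 mm behind it (arm.tcp_to_grasp is the distance from the TCP to the grasp point, in mm); z points along the fingers, y is the line along which they close (so a half turn about z gives the same grasp; the last joint's range is limited). The gripper opens to 95 mm and grips with 3 to 60 N. Pads are 20 mm wide; open, the fingers measure 119 mm over their backs; the gripper's body (75 mm by 180 mm) begins 59 mm behind the grasp point.
Start: joints at [-1.422, 0.491, 1.559, -0, 1.092, -0.106], TCP at [157.555, -604.836, 185.861] pointing down, gripper open.
Joint ranges: [-3.1, 3.1], [-0.84, 2.19], [0.05, 2.79], [-1.13, 4.28], [0.06, 2.93], [-2.69, 2.69]. Speed limits (rad/s): [2.22, 2.22, 2.79, 3.14, 3.14, 3.14].

INTERFACE

Orientations are given as a unit quaternion [x, y, z, w].
In Python, from bench import monitor, eyes, job_done, arm gives the robot as it stands.
- The arm moves only by the shell command python3 -m handwheel 'ROWS' [FORCE]. ROWS is JSON, a list of rows, each an object of numbers: "x", "y", "z": the shift along the tool's x, y, z in cm; "rx", "ry", "rz": the turn, a rotation vector about the tool's x, y, z in rad; "gripper": the finger opening in cm, from 0 to 9.51. In form: [{"x": .., "y": .., "z": .., "rx": .., "ry": .., "rz": .., "gripper": ..}, ...]. A call has 1 to 10 rows; each row is the pose to reach, as a shift and turn from the pose commanded when the call began, along the tool's axes at that moment; what a row does not reach only later rows make up. A row lasts 1/8 s, in which the tool goes at most 62.5 mm and 10.7 degrees, less where a joint would pass 70% of its speed; a pose out of reach is approached as far as the arm can. A call with a gripper value outside its range is refused whole. The fingers move at their own pace and stop on an object; FORCE is the grip in N (left out, the last holds). Time passes only in rows, so rows that repeat a pose let the fingers close. It gives the time, the measured TCP pose, the force, the opening and the grip force at its end, in the units of the state.
- monitor.read_state(): the state, without advancing time (a new reading comes with each control period).
- eyes.read_camera(name): name is "scene" or "side" or "wrist"; returns a dict with "color" (384x512x3 uint8, red, green, blue), "depth" (384x512 float32, mm along the optical axis (not along the pixel's ray), 0 where there is no reading), "fx", "fy", "cx", "cy" (pixels), "R" (3x3) and "t" (3): a world point X has camera coordinates R X + t. Camera axes: x right, y down, z forward; pixel columns grow to the right and rows downward; lengths in mm; the calibration is good to about 2 mm. A picture is of the moment at which its call begins.
- job_done(): hands the job in; it is judged then, once.
The state is a dict: "time_s": time; "joint_positions": joint angles; "joint_vel": joint speeds; "tau": joint torques, N m; "tool_pos": TCP position; "orientation": TCP orientation; "contact_force": force on the tool from outside, world axes, zero at the start; "wrist_torque": the same for the moment, N m; "gripper_width": finger opening in mm; "grip_force": force on a finger pad.
Only numpy, scipy, OpenCV 4.12 (cv2) and the standard library are available. Lean on these libraries where they do the work, as an engineer would, in place of code of your own. Each camera call takes 0.05 s, during which the arm holds its last target. There are 200 camera calls.

## Working session

There is one attempt and no reset: what is moved stays moved. The work goes in short steps, Python scripts to look and compute and a shell command to move; the robot and the scene stay as the last step left them, time stands still between calls to the robot, and variables do not carry over. Pictures are saved under pics/ and viewed, at most 10 in all, crops included, and the job is handed in when it is done.

```bash
ls; mkdir -p pics; python3 - <<'E'
from bench import monitor, eyes
import cv2, numpy as np
s=monitor.read_state(); print({k:np.round(v,3).tolist() for k,v in s.items()})
for n in ("scene","side"):
    c=eyes.read_camera(n); np.savez(f"{n}0.npz",**c)
    cv2.imwrite(f"pics/{n}0.png",c["color"][:,:,::-1]); print(n,c["fx"],(-np.array(c["R"]).T@c["t"]).round(), (c["depth"]>0).mean())
E
```

```text
pics
{'time_s': 0.0, 'joint_positions': [-1.422, 0.492, 1.559, 0.0, 1.092, -0.106], 'joint_vel': [-0.001, 0.001, -0.001, -0.0, -0.001, -0.002], 'tau': [-0.001, -61.265, -25.818, 0.069, 0.048, -0.0], 'tool_pos': [157.505, -604.533, 185.234], 'orientation': [0.992, 0.127, 0.0, -0.001], 'contact_force': [-0.616, -0.787, -0.735], 'wrist_torque': [0.04, 0.046, -0.035], 'grip_force': 0.0, 'gripper_width': 94.894}
scene 402.74397152781955 [1190. -538.  689.] 0.9959564208984375
side 348.5192622022481 [ 477. -799.  631.] 0.9957224527994791
```

View pics/scene0.png

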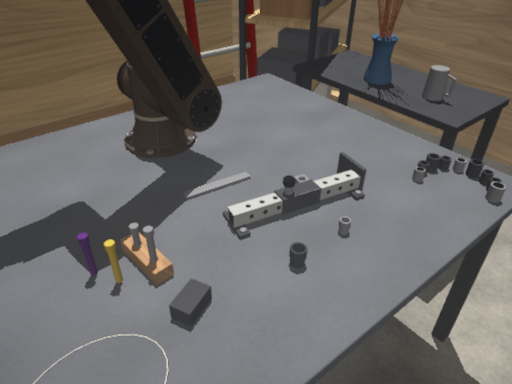

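View pics/side0.png

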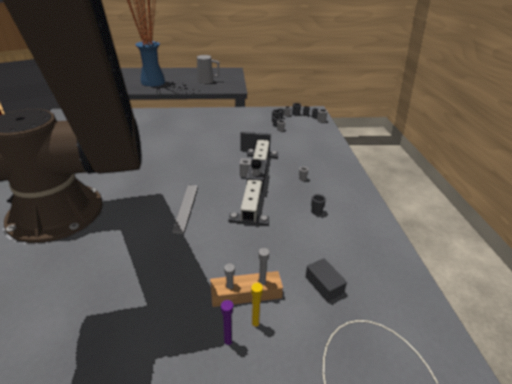

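The scene view shows the rack with two grey pins at (136,236) and (151,243), and the slide with its black knob at (289,183). Things that could be taken for the long pin:
- Purple look-alike at (86,255).
- Yellow look-alike at (113,262).
- Short grey pin at (136,236).
- Taller grey pin at (151,243), which is (263,262) in the side view.

I choose the taller grey pin and will check it in a close crop with heights.

```bash
cat > h.py <<'E'
import numpy as np, cv2
def cloud(c):
    d=c["depth"].astype(float); v,u=np.mgrid[:d.shape[0],:d.shape[1]]
    P=np.stack([(u-c["cx"])/c["fx"]*d,(v-c["cy"])/c["fy"]*d,d],-1)
    return (P-np.array(c["t"]))@np.array(c["R"])   # R^T (p-t)
def ray(c,u,v,z):
    R=np.array(c["R"]);o=-R.T@np.array(c["t"]);k=R.T@np.array([(u-c["cx"])/c["fx"],(v-c["cy"])/c["fy"],1])
    return o+k*(z-o[2])/k[2]
E
python3 - <<'E'
from h import *
S=dict(np.load("scene0.npz"));D=dict(np.load("side0.npz"))
a=cv2.resize(S["color"][210:300,70:190],(480,360),interpolation=2); b=cv2.resize(S["color"][140:240,215:375],(576,360),interpolation=2)
cv2.imwrite("pics/crop1.png",np.hstack([a,b[:,:320]])[:,:,::-1]); cv2.imwrite("pics/crop2.png",cv2.resize(S["color"][140:240,215:375],(800,500),interpolation=2)[:,:,::-1])
for n,c,pins in (("scene",S,[(136,228),(151,232)]),("side",D,[(230,268),(263,252)])):
    P=cloud(c); H=P[:,:,2]
    print(n,"bench",np.median(H[(np.abs(H)<15)]))
    for u,v in pins:
        q=P[v-8:v+9,u-7:u+8].reshape(-1,3); m=q[:,2]>60; q=q[m]; t=q[q[:,2]>q[:,2].max()-5]
        print((u,v),"top",q[:,2].max().round(1),"mean",t.mean(0).round(1),len(t))
    hsv=cv2.cvtColor(c["color"],cv2.COLOR_RGB2HSV)
    m=(hsv[:,:,0]>5)&(hsv[:,:,0]<18)&(hsv[:,:,1]>120)&(np.abs(H-35)<4)&(P[:,:,0]<900)&(P[:,:,1]<0)
    q=P[m]; print("rack",len(q),cv2.minAreaRect(q[:,:2].astype(np.float32)),q[:,2].mean())
    # tube top
    m=(np.abs(H-52)<3.5)&(c["color"].min(2)>130)&(P[:,:,0]<1000)
    q=P[m]; r=cv2.minAreaRect(q[:,:2].astype(np.float32)); print("tube",len(q),r, cv2.boxPoints(r).round().tolist(), q[:,2].mean())
    m=(c["color"].max(2)<60)&(H>85)&(H<110)&(P[:,:,0]>300)&(P[:,:,0]<900)
    q=P[m]; print("knob?",len(q),q.mean(0).round(1) if len(q) else 0,q.min(0).round() if len(q) else 0,q.max(0).round() if len(q) else 0)
E
```

```text
scene bench 1.532014419090012
(136, 228) top 689.4 mean [1190.2 -537.5  689.4] 3
(151, 232) top 689.4 mean [1190.2 -537.5  689.4] 1
rack 0 ((0.0, 0.0), (0.0, 0.0), 0.0) nan
tube 872 ((671.4039306640625, 284.626220703125), (779.7363891601562, 152.37103271484375), 61.197086334228516) [[417.0, -20.0], [550.0, -94.0], [926.0, 590.0], [792.0, 663.0]] 53.2742086924054
knob? 102 [576.1  78.7  98.2] [559.  70.  86.] [587.  93. 107.]
side bench -1.248061120618146
(230, 268) top 631.1 mean [ 477.1 -798.9  631.1] 1
(263, 252) top 631.1 mean [ 477.1 -798.9  631.1] 1
rack 907 ((514.9701538085938, -310.3492126464844), (147.0036163330078, 47.84217834472656), 5.219982147216797) 33.706032707739794
tube 585 ((556.3264770507812, 119.2065200805664), (402.52154541015625, 76.91175842285156), 78.32837677001953) [[478.0, -70.0], [553.0, -86.0], [635.0, 309.0], [559.0, 324.0]] 50.722715382795904
knob? 86 [557.3  22.   96.6] [ 464. -429.   85.] [582.  89. 108.]<stdin>:13: RuntimeWarning: Mean of empty slice.
  ret = ret.dtype.type(ret / rcount)
```

View pics/crop1.png

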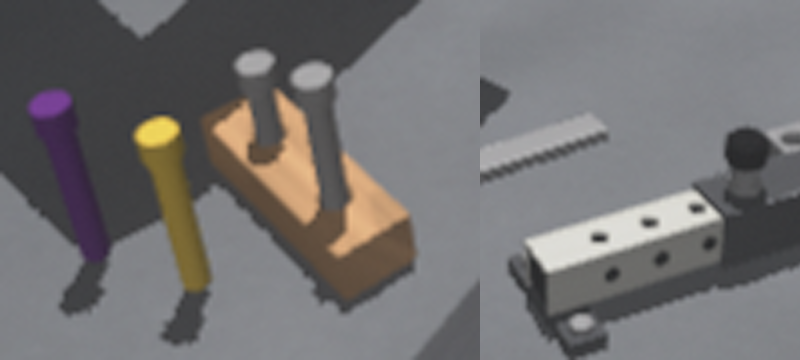

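View pics/crop2.png

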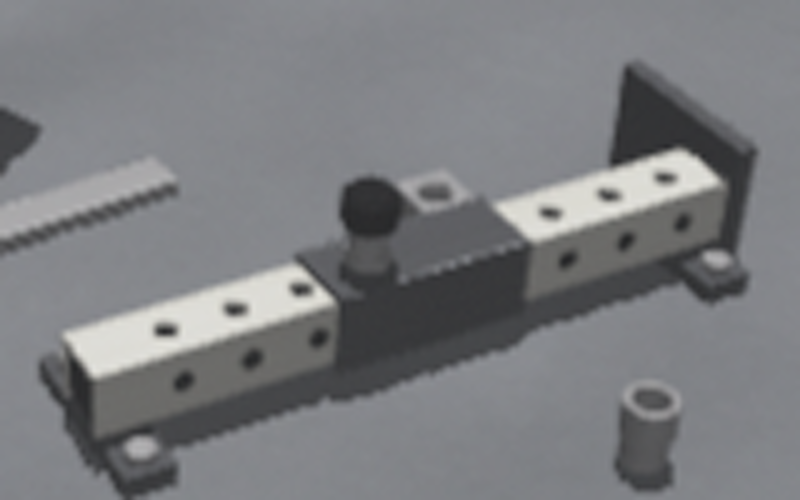

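The crop shows the taller grey pin in the rack, with its head top at scene pixel (148,229) and the other pin's head lower at (134,225). The purple and yellow look-alikes stand outside the rack. In the second crop the bore mouth is at about (302,178), the knob at (289,181), and the rail holes lie on a line from (248,206) to (348,175).

```bash
python3 - <<'E'
from h import *
S=dict(np.load("scene0.npz"));D=dict(np.load("side0.npz"))
px=lambda x,y,s,ox,oy:((x+.5)/s-.5+ox,(y+.5)/s-.5+oy)
print("long z125",ray(S,*px(313,75,4,70,210),125).round(1)," short z90",ray(S,*px(255,62,4,70,210),90).round(1), "swap", ray(S,*px(255,62,4,70,210),125).round(1))
h=np.array([ray(S,*px(x,y,5,215,140),52) for x,y in((165,329),(236,308),(301,289),(550,212),(610,194),(665,177))]);print("holes",h.round(1).tolist(),np.linalg.norm(np.diff(h,axis=0),axis=1).round(1))
b=ray(S,*px(436,192,5,215,140),55);print("bore",b.round(1))
print("knob c z90",ray(S,*px(369,207,5,215,140),90).round(1))
d=(h[-1]-h[0])[:2];print("rail dir",d/np.linalg.norm(d),np.degrees(np.arctan2(d[1],d[0])))
def proj(c,X):
    p=np.array(c["R"])@X+np.array(c["t"]);return c["fx"]*p[0]/p[2]+c["cx"],c["fy"]*p[1]/p[2]+c["cy"]
for n,X in(("bore",b),("long",ray(S,*px(313,75,4,70,210),125)),("short",ray(S,*px(255,62,4,70,210),90))):print(n,np.round(proj(D,X),1))
a=cv2.resize(D["color"][225:315,200:300],(400,360),interpolation=0);b=cv2.resize(D["color"][125:215,225:325],(400,360),interpolation=0)
cv2.imwrite("pics/crop3.png",np.hstack([a,b])[:,:,::-1])
E
```

```text
long z125 [ 550.7 -304.7  125. ]  short z90 [ 480.6 -310.9   90. ] swap [ 522.1 -324.1  125. ]
holes [[544.3, -32.4, 52.0], [553.1, 7.9, 52.0], [561.5, 45.6, 52.0], [593.2, 203.1, 52.0], [601.7, 243.4, 52.0], [609.5, 281.7, 52.0]] [ 41.2  38.7 160.7  41.2  39.1]
bore [542.5 163.4  55. ]
knob c z90 [566.6  86.8  90. ]
rail dir [0.2031461  0.97914844] 78.2790052035379
bore [245.1 160.6]
long [263.9 250.4]
short [229.3 266.3]
```

View pics/crop3.png

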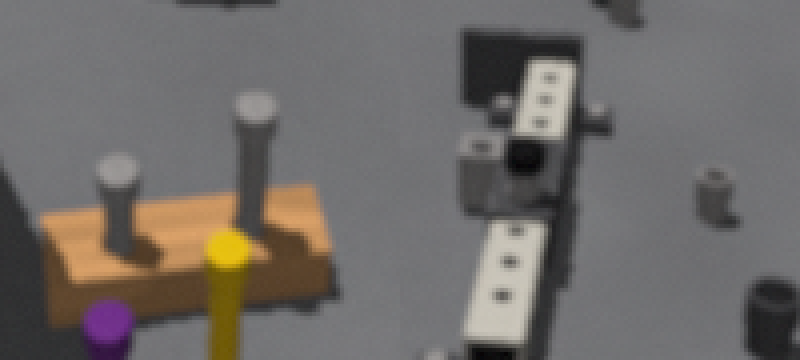

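The side view agrees: long head at (264,251), short at (229,267), bore at (245,162). The pin spacing measures 70.4 mm against 70, and the holes about 40 mm apart. Next I move above the long pin and check with the wrist camera.

```bash
cat >> h.py <<'E'
from scipy.spatial.transform import Rotation as Ro
def delta(s,tgt,yaw=None):
    "shift in cm along tool axes from measured pose; rz to make tool y line up with world angle yaw (deg, mod 180)"
    R=Ro.from_quat(s["orientation"]).as_matrix(); o=(R.T@(np.array(tgt)-s["tool_pos"])/10).round(2)
    rz=None
    if yaw is not None:
        a=np.degrees(np.arctan2(R[1,1],R[0,1])); e=(yaw-a+90)%180-90; rz=round(-np.radians(e),3)
    return o.tolist(),rz
E
python3 - <<'E'
from h import *
from bench import monitor
s=monitor.read_state();print(delta(s,[550.7,-304.7,240]))
D=dict(np.load("scene0.npz"))
print("yellow",ray(D,70+158/4-.4,210+133/4-.4,115).round())
E
python3 -m handwheel '[{"x":45.61,"y":-19.1,"z":-5.5,"gripper":5},{"x":45.61,"y":-19.1,"z":-5.5,"gripper":5},{"x":45.61,"y":-19.1,"z":-5.5,"gripper":5},{"x":45.61,"y":-19.1,"z":-5.5,"gripper":5},{"x":45.61,"y":-19.1,"z":-5.5,"gripper":5},{"x":45.61,"y":-19.1,"z":-5.5,"gripper":5},{"x":45.61,"y":-19.1,"z":-5.5,"gripper":5},{"x":45.61,"y":-19.1,"z":-5.5,"gripper":5},{"x":45.61,"y":-19.1,"z":-5.5,"gripper":5},{"x":45.61,"y":-19.1,"z":-5.5,"gripper":5}]' 20
python3 - <<'E'
from h import *
from bench import monitor,eyes
s=monitor.read_state();print(delta(s,[550.7,-304.7,240]),s["tool_pos"],s["gripper_width"])
c=eyes.read_camera("wrist");np.savez("wrist1.npz",**c);cv2.imwrite("pics/wrist1.png",c["color"][:,:,::-1]);print((-np.array(c["R"]).T@c["t"]).round())
E
```

```text
([45.61, -19.11, -5.44], None)
yellow [ 531. -384.  115.]
([45.61, -19.11, -5.44], None) [ 157.51547923 -604.58289433  185.34604064] 94.99206085036495
[ 232. -585.  384.]invalid input at $[0]: expected keys x, y, z, rx, ry, rz, gripper
```

View pics/wrist1.png

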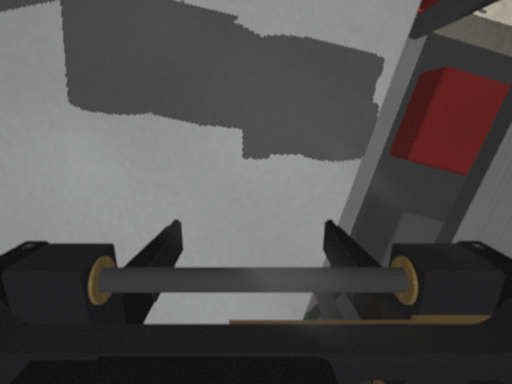

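The move was refused because every key is required. The wrist view shows the open fingertips at (178,225) and (330,225) over the bench, with nothing in it for the job yet.

```bash

python3 -m handwheel '[{"x":45.6,"y":-19.1,"z":-5.5,"rx":0,"ry":0,"rz":0,"gripper":5},{"x":45.6,"y":-19.1,"z":-5.5,"rx":0,"ry":0,"rz":0,"gripper":5},{"x":45.6,"y":-19.1,"z":-5.5,"rx":0,"ry":0,"rz":0,"gripper":5},{"x":45.6,"y":-19.1,"z":-5.5,"rx":0,"ry":0,"rz":0,"gripper":5},{"x":45.6,"y":-19.1,"z":-5.5,"rx":0,"ry":0,"rz":0,"gripper":5},{"x":45.6,"y":-19.1,"z":-5.5,"rx":0,"ry":0,"rz":0,"gripper":5},{"x":45.6,"y":-19.1,"z":-5.5,"rx":0,"ry":0,"rz":0,"gripper":5},{"x":45.6,"y":-19.1,"z":-5.5,"rx":0,"ry":0,"rz":0,"gripper":5},{"x":45.6,"y":-19.1,"z":-5.5,"rx":0,"ry":0,"rz":0,"gripper":5},{"x":45.6,"y":-19.1,"z":-5.5,"rx":0,"ry":0,"rz":0,"gripper":5}]' 20
python3 - <<'E'
from h import *
from bench import monitor,eyes
s=monitor.read_state();print(delta(s,[550.7,-304.7,240]),s["tool_pos"],s["gripper_width"],s["orientation"])
c=eyes.read_camera("wrist");np.savez("wrist1.npz",**c);cv2.imwrite("pics/wrist2.png",c["color"][:,:,::-1]);print((-np.array(c["R"]).T@c["t"]).round())
E
```

```text
time_s: 1.4
tool_pos: [550.3, -305.0, 240.4]
orientation: [0.992, 0.127, -0.0, -0.0]
contact_force: [-0.6, -0.9, 0.6]
gripper_width: 50.2
grip_force: 0.0
([0.05, -0.02, 0.04], None) [ 550.28907637 -305.01809147  240.35431041] 50.153615355483176 [ 9.91860452e-01  1.27328701e-01 -4.55963956e-04 -1.92721781e-04]
[ 625. -285.  439.]
```

View pics/wrist2.png

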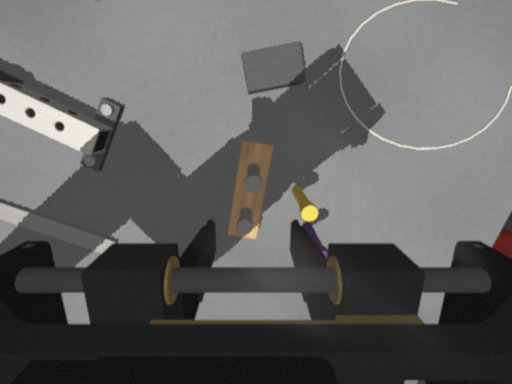

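The wrist view shows the rack with the long pin's head at about (254,180) and the short one at (246,222), nearer the robot. The yellow look-alike is clear at (309,213).

```bash
python3 - <<'E'
from h import *
from bench import monitor
c=dict(np.load("wrist1.npz"));s=monitor.read_state()
P=cloud(c)
for u,v in((254,180),(246,222)):
    q=P[v-16:v+17,u-14:u+15].reshape(-1,3); q=q[(q[:,2]>80)&(q[:,2]<140)]; m=q[:,2]>np.percentile(q[:,2],95)-6; t=q[m]
    print(t.mean(0).round(1),len(t),t.min(0).round(),t.max(0).round())
    w=np.argwhere(np.abs(P[v-16:v+17,u-14:u+15,2]-t[:,2].mean())<6); vv,uu=w.mean(0)+[v-16,u-14]; print("px",uu.round(1),vv.round(1),ray(c,uu,vv,125 if v==180 else 90).round(1))
E
```

```text
[ 550.4 -304.7  124.3] 263 [ 539. -316.  120.] [ 561. -294.  127.]
px 253.0 182.9 [ 550.7 -304.6  125. ]
[ 481.1 -310.7   89.2] 196 [ 470. -321.   85.] [ 491. -300.   91.]
px 244.4 225.4 [ 481.7 -310.6   90. ]
```

All views agree on the long pin at (550.5, −304.7), head top at 124–125 mm. I descend and grip its head.

```bash

python3 -m handwheel '[{"x":0,"y":0,"z":6,"rx":0,"ry":0,"rz":0,"gripper":5},{"x":0,"y":0,"z":11,"rx":0,"ry":0,"rz":0,"gripper":5},{"x":0,"y":0,"z":14.3,"rx":0,"ry":0,"rz":0,"gripper":5},{"x":0,"y":0,"z":14.3,"rx":0,"ry":0,"rz":0,"gripper":5},{"x":0,"y":0,"z":14.3,"rx":0,"ry":0,"rz":0,"gripper":1.5},{"x":0,"y":0,"z":14.3,"rx":0,"ry":0,"rz":0,"gripper":1.5},{"x":0,"y":0,"z":14.3,"rx":0,"ry":0,"rz":0,"gripper":1.5},{"x":0,"y":0,"z":14.3,"rx":0,"ry":0,"rz":0,"gripper":1.5},{"x":0,"y":0,"z":14.3,"rx":0,"ry":0,"rz":0,"gripper":1.5},{"x":0,"y":0,"z":14.3,"rx":0,"ry":0,"rz":0,"gripper":1.5}]' 25
```

```text
time_s: 2.7
tool_pos: [550.7, -305.0, 97.9]
orientation: [0.992, 0.127, -0.0, 0.0]
contact_force: [0.8, -0.5, -0.0]
gripper_width: 14.6
grip_force: 0.0
```

The fingers closed to 14.6 mm with no force, so they missed the 22 mm head. I look before going on.

```bash
python3 - <<'E'
from h import *
from bench import monitor,eyes
for n in("scene","side"):
    c=eyes.read_camera(n);np.savez(n+"1.npz",**c)
S=dict(np.load("scene1.npz"));D=dict(np.load("side1.npz"))
a=cv2.resize(S["color"][170:290,80:200],(400,400),interpolation=2);b=cv2.resize(D["color"][200:320,190:310],(400,400),interpolation=2)
cv2.imwrite("pics/miss.png",np.hstack([a,b])[:,:,::-1])
s=monitor.read_state();print(s["gripper_width"],s["grip_force"],s["tool_pos"])
E
```

```text
15.32836798032491 0.0 [ 550.71146862 -305.03926329   97.78719431]
```

View pics/miss.png

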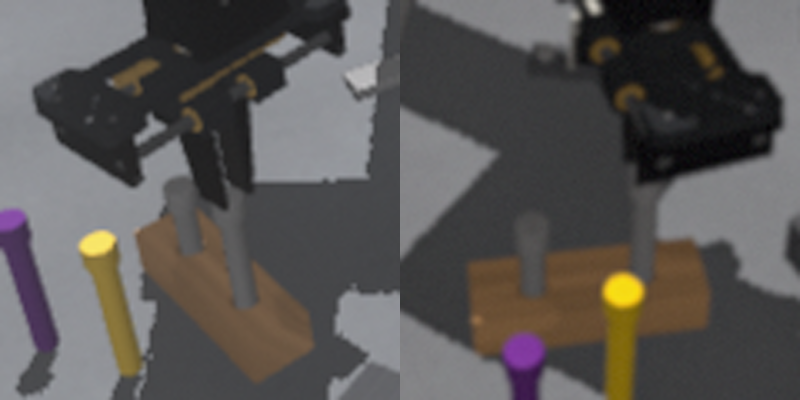

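The tips are around the pin at its head, and 15 mm was simply the width I asked for. I command full closure to see whether the fingers hold anything.

```bash

python3 -m handwheel '[{"x":0,"y":0,"z":0,"rx":0,"ry":0,"rz":0,"gripper":1},{"x":0,"y":0,"z":0,"rx":0,"ry":0,"rz":0,"gripper":1},{"x":0,"y":0,"z":0,"rx":0,"ry":0,"rz":0,"gripper":1}]' 25
python3 - <<'E'
from h import *
from bench import eyes
c=eyes.read_camera("wrist");np.savez("wrist2.npz",**c)
a=cv2.resize(c["color"][110:300,160:350],(600,600),interpolation=2);cv2.imwrite("pics/wrist3.png",a[:,:,::-1])
E
```

```text
time_s: 3.18
tool_pos: [550.7, -305.1, 97.8]
orientation: [0.992, 0.127, -0.0, 0.0]
contact_force: [0.3, 0.1, 0.3]
gripper_width: 9.8
grip_force: 0.0
```

View pics/wrist3.png

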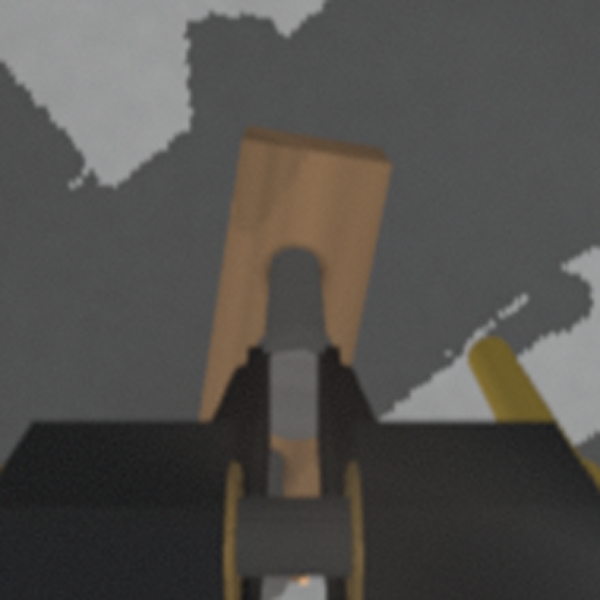

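The wrist crop shows the pin's head (bright, about (293,390) in the crop) under the fingers, which overlap its sides. The tips may therefore be higher than reported, so I check with depth.

```bash
python3 - <<'E'
from h import *
c=dict(np.load("wrist2.npz"));P=cloud(c)
k=190/600
for n,(x,y) in dict(head=(293,390),head_hi=(293,360),shaft=(295,300),tipL=(262,360),tipR=(330,360),tipL2=(255,380),tipR2=(340,380),rack=(240,300),rack2=(320,180),low=(293,470)).items():
    u,v=int(x*k+160),int(y*k+110); print(n,(u,v),P[v,u].round(1))
for n in("scene","side"):
    P=cloud(dict(np.load(n+"1.npz")));m=(np.linalg.norm(P[:,:,:2]-[550.7,-305],axis=2)<30)&(P[:,:,2]>50)&(P[:,:,2]<160)
    q=P[m];col=np.load(n+"1.npz")["color"][m].max(1)
    d=q[col<60];g=q[col>75]; print(n,"dark zmin",np.percentile(d[:,2],[0,2,5]).round(),"grey",np.percentile(g[:,2],[90,99,100]).round() if len(g) else 0)
E
```

```text
head (252, 233) [ 550.6 -303.9  124.2]
head_hi (252, 224) [ 557.1 -302.2  124.6]
shaft (253, 205) [ 557.3 -302.9   84.2]
tipL (242, 224) [ 559.8 -295.1  135.4]
tipR (264, 224) [ 563.3 -308.4  135.4]
tipL2 (240, 230) [ 560.  -294.2  145.7]
tipR2 (267, 230) [ 563.9 -309.7  145.3]
rack (236, 205) [ 537.2 -290.7   34.9]
rack2 (261, 167) [ 580.5 -304.9   34. ]
low (252, 258) [ 484.2 -320.9   35.3]
scene dark zmin [124. 127. 129.] grey [125. 154. 159.]
side dark zmin [125. 126. 128.] grey [117. 122. 122.]
```

```bash
python3 - <<'E'
from h import *
from bench import monitor
s=monitor.read_state();print(s["tool_pos"],s["contact_force"])
for f,tcp in(("wrist1.npz",240.4),("wrist2.npz",97.8)):
    c=dict(np.load(f));P=cloud(c);m=(c["color"].max(2)<70)
    R=np.array(c["R"]);o=-R.T@c["t"]
    reg=np.zeros_like(m);reg[215:262,180:340]=1
    q=P[m&reg];q=q[(q[:,2]>tcp-10)&(q[:,2]<tcp+60)]
    print(f,"cam",o.round(1),"cam above tcp",(o[2]-tcp).round(1),"lowest dark z-tcp",np.percentile(q[:,2]-tcp,[0,1,5,20]).round(1))
E
python3 -c "
from bench import arm
print([ (a,getattr(arm,a)) for a in dir(arm) if not a.startswith('_')])"
```

```text
[ 550.69648671 -305.0844844    97.83906102] [ 0.12939246  1.12310619 -0.18927342]
wrist1.npz cam [ 625.1 -284.9  438.8] cam above tcp 198.4 lowest dark z-tcp [28.1 29.3 32.1 38.1]
wrist2.npz cam [ 625.3 -284.9  296.3] cam above tcp 198.5 lowest dark z-tcp [17.9 26.4 31.2 40.3]
[('PlanningError', <class 'bench.PlanningError'>), ('tcp_to_grasp', 18.8)]
```

The fingers' real tips end about 28 mm above the reported TCP; depth from three cameras shows it, and so does the free closure above the head. I allow for that by opening, going 28 mm lower and gripping again.

```bash

python3 -m handwheel '[{"x":0,"y":0,"z":0,"rx":0,"ry":0,"rz":0,"gripper":5},{"x":0,"y":0,"z":0,"rx":0,"ry":0,"rz":0,"gripper":5},{"x":0,"y":0,"z":0,"rx":0,"ry":0,"rz":0,"gripper":5},{"x":0,"y":0,"z":1.4,"rx":0,"ry":0,"rz":0,"gripper":5},{"x":0,"y":0,"z":2.8,"rx":0,"ry":0,"rz":0,"gripper":5},{"x":0,"y":0,"z":2.8,"rx":0,"ry":0,"rz":0,"gripper":1},{"x":0,"y":0,"z":2.8,"rx":0,"ry":0,"rz":0,"gripper":1},{"x":0,"y":0,"z":2.8,"rx":0,"ry":0,"rz":0,"gripper":1},{"x":0,"y":0,"z":2.8,"rx":0,"ry":0,"rz":0,"gripper":1},{"x":0,"y":0,"z":2.8,"rx":0,"ry":0,"rz":0,"gripper":1}]' 25
```

```text
time_s: 4.47
tool_pos: [550.9, -305.2, 70.2]
orientation: [0.992, 0.127, 0.0, 0.0]
contact_force: [-0.3, -0.2, 1.1]
gripper_width: 21.6
grip_force: 25.0
```

```bash

python3 -m handwheel '[{"x":0,"y":0,"z":-3,"rx":0,"ry":0,"rz":0,"gripper":1},{"x":0,"y":0,"z":-7,"rx":0,"ry":0,"rz":0,"gripper":1},{"x":0.5,"y":-2,"z":-11.5,"rx":0,"ry":0,"rz":0,"gripper":1},{"x":1.7,"y":-7,"z":-11.5,"rx":0,"ry":0,"rz":0,"gripper":1},{"x":2.9,"y":-12,"z":-11.5,"rx":0,"ry":0,"rz":0,"gripper":1},{"x":4.1,"y":-17,"z":-11.5,"rx":0,"ry":0,"rz":0,"gripper":1},{"x":5.3,"y":-22,"z":-11.5,"rx":0,"ry":0,"rz":0,"gripper":1},{"x":6.6,"y":-27,"z":-11.5,"rx":0,"ry":0,"rz":0,"gripper":1},{"x":7.8,"y":-32,"z":-11.5,"rx":0,"ry":0,"rz":0,"gripper":1},{"x":8.5,"y":-35,"z":-11.5,"rx":0,"ry":0,"rz":0,"gripper":1}]' 30
python3 -m handwheel '[{"x":0.7,"y":-3,"z":0,"rx":0,"ry":0,"rz":0,"gripper":1},{"x":1.7,"y":-7,"z":0,"rx":0,"ry":0,"rz":0,"gripper":1},{"x":2.5,"y":-10.4,"z":0,"rx":0,"ry":0,"rz":0,"gripper":1},{"x":2.5,"y":-10.4,"z":0,"rx":0,"ry":0,"rz":0,"gripper":1},{"x":2.5,"y":-10.4,"z":0,"rx":0,"ry":0,"rz":0,"gripper":1}]'
python3 - <<'E'
from h import *
from bench import eyes,monitor
for n in("scene","side","wrist"):
    c=eyes.read_camera(n);np.savez(n+"3.npz",**c)
S,D,W=[np.load(n+"3.npz")["color"] for n in("scene","side","wrist")]
f=lambda a:cv2.resize(a,(266,400),interpolation=2)
cv2.imwrite("pics/over.png",np.hstack([f(S[100:230,260:346]),f(D[80:200,205:285]),f(W[60:270,186:326])])[:,:,::-1])
E
```

```text
time_s: 5.72
tool_pos: [544.2, 57.3, 184.8]
orientation: [0.992, 0.128, -0.0, -0.0]
contact_force: [-0.3, -0.1, -2.2]
gripper_width: 21.5
grip_force: 30.0
time_s: 6.35
tool_pos: [542.5, 161.6, 184.7]
orientation: [0.992, 0.127, -0.0, 0.0]
contact_force: [0.3, -0.4, -1.1]
gripper_width: 21.4
grip_force: 30.0
```

View pics/over.png

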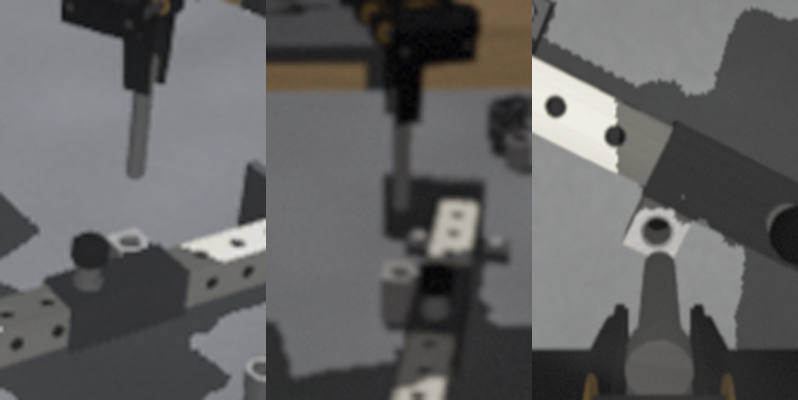

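The pin hangs over the block. In the wrist view the bore is at about (251,181), just in front of the pin's foot. I measure the bore and the pin's axis.

```bash
python3 - <<'E'
from h import *
W=dict(np.load("wrist3.npz"));P=cloud(W)
print("bore px ray",ray(W,251.3,181.3,55).round(1))
g=W["color"].min(2); H=P[:,:,2]
m=((np.abs(H-55)<4)&(g>120)).astype(np.uint8);m[:165]=0;m[210:]=0;m[:,:225]=0;m[:,280:]=0
cs,_=cv2.findContours(m,cv2.RETR_EXTERNAL,cv2.CHAIN_APPROX_NONE);c=max(cs,key=cv2.contourArea)
hull=cv2.convexHull(c).reshape(-1,2)
pw=np.array([ray(W,u,v,55)[:2] for u,v in hull],np.float32);print("block top rect",cv2.minAreaRect(pw))
hole=np.zeros_like(m);cv2.fillPoly(hole,[hull.reshape(-1,1,2)],1);hole=((hole==1)&(g<105)).astype(np.uint8)
hc,_=cv2.findContours(hole,cv2.RETR_EXTERNAL,cv2.CHAIN_APPROX_NONE);hc=max(hc,key=cv2.contourArea)
hp=np.array([ray(W,u,v,55)[:2] for u,v in hc.reshape(-1,2)],np.float32);print("hole",cv2.fitEllipse(hp))
# pin axis
for n in("scene","side","wrist"):
    c=dict(np.load(n+"3.npz"));P=cloud(c);o=-np.array(c["R"]).T@c["t"]
    m=(np.linalg.norm(P[:,:,:2]-[542.5,162],axis=2)<25)&(P[:,:,2]>123)&(P[:,:,2]<205)&(c["color"].max(2)>60)
    out=[]
    for lo in range(126,206,14):
        q=P[m&(P[:,:,2]>=lo)&(P[:,:,2]<lo+14)]
        if len(q)>5:
            # centre: mid of lateral extent, surface mean pushed back
            v=q.mean(0)[:2]-o[:2];v/=np.linalg.norm(v);l=np.array([-v[1],v[0]]);la=q[:,:2]@l;de=(q[:,:2]@v).min()+8
            out.append((lo+7,len(q),*(l*(la.max()+la.min())/2+v*de).round(1)))
    print(n,out)
E
```

```text
bore px ray [541.2 163.1  55. ]
block top rect ((541.7092895507812, 162.99734497070312), (33.830345153808594, 33.52853012084961), 77.89848327636719)
hole ((541.770263671875, 163.09458923339844), (16.48002815246582, 16.833240509033203), 102.445556640625)
scene [(133, 24, np.float64(542.9), np.float64(160.9)), (147, 28, np.float64(543.9), np.float64(160.3)), (161, 25, np.float64(543.3), np.float64(161.2)), (175, 29, np.float64(544.4), np.float64(159.9)), (189, 27, np.float64(543.9), np.float64(161.0)), (203, 20, np.float64(542.8), np.float64(160.9))]
side [(133, 9, np.float64(541.1), np.float64(157.3)), (147, 12, np.float64(541.0), np.float64(158.7)), (161, 21, np.float64(540.7), np.float64(156.6)), (175, 21, np.float64(540.8), np.float64(159.0)), (189, 19, np.float64(540.6), np.float64(158.4)), (203, 14, np.float64(540.5), np.float64(158.4))]
wrist [(133, 61, np.float64(541.6), np.float64(161.4)), (147, 71, np.float64(541.9), np.float64(161.7)), (161, 89, np.float64(541.9), np.float64(161.5)), (175, 102, np.float64(541.9), np.float64(161.7)), (189, 128, np.float64(541.7), np.float64(161.7)), (203, 102, np.float64(541.6), np.float64(161.7))]
```

The pin hangs plumb at (541.7, 161.6) and the bore is at (541.7, 163.0), so I correct by 1.4 mm and start the insertion.

```bash

python3 -m handwheel '[{"x":0.03,"y":-0.14,"z":0,"rx":0,"ry":0,"rz":0,"gripper":1},{"x":0.03,"y":-0.14,"z":3,"rx":0,"ry":0,"rz":0,"gripper":1},{"x":0.03,"y":-0.14,"z":6,"rx":0,"ry":0,"rz":0,"gripper":1},{"x":0.03,"y":-0.14,"z":6,"rx":0,"ry":0,"rz":0,"gripper":1},{"x":0.03,"y":-0.14,"z":7,"rx":0,"ry":0,"rz":0,"gripper":1},{"x":0.03,"y":-0.14,"z":7.4,"rx":0,"ry":0,"rz":0,"gripper":1},{"x":0.03,"y":-0.14,"z":7.8,"rx":0,"ry":0,"rz":0,"gripper":1},{"x":0.03,"y":-0.14,"z":7.8,"rx":0,"ry":0,"rz":0,"gripper":1}]'
```

```text
time_s: 7.5
tool_pos: [542.6, 163.4, 106.8]
orientation: [0.992, 0.127, -0.0, 0.0]
contact_force: [0.4, -0.7, -0.7]
gripper_width: 20.9
grip_force: 30.0
```

```bash

python3 -m handwheel '[{"x":0,"y":0,"z":0.8,"rx":0,"ry":0,"rz":0,"gripper":1},{"x":0,"y":0,"z":1.6,"rx":0,"ry":0,"rz":0,"gripper":1},{"x":0,"y":0,"z":2.4,"rx":0,"ry":0,"rz":0,"gripper":1},{"x":0,"y":0,"z":3,"rx":0,"ry":0,"rz":0,"gripper":1},{"x":0,"y":0,"z":3.3,"rx":0,"ry":0,"rz":0,"gripper":1},{"x":0,"y":0,"z":3.3,"rx":0,"ry":0,"rz":0,"gripper":1}]'
```

```text
time_s: 8.25
tool_pos: [542.7, 163.4, 73.7]
orientation: [0.992, 0.127, -0.0, 0.0]
contact_force: [0.6, -0.7, -1.5]
gripper_width: 21.5
grip_force: 30.0
```

```bash

python3 -m handwheel '[{"x":0,"y":0,"z":0,"rx":0,"ry":0,"rz":0,"gripper":5},{"x":0,"y":0,"z":0,"rx":0,"ry":0,"rz":0,"gripper":5},{"x":0,"y":0,"z":0,"rx":0,"ry":0,"rz":0,"gripper":5},{"x":0,"y":0,"z":0,"rx":0,"ry":0,"rz":0,"gripper":5},{"x":0,"y":0,"z":-3,"rx":0,"ry":0,"rz":0,"gripper":5},{"x":0,"y":0,"z":-8,"rx":0,"ry":0,"rz":0,"gripper":5},{"x":-5,"y":4,"z":-12,"rx":0,"ry":0,"rz":0,"gripper":5},{"x":-5,"y":4,"z":-12,"rx":0,"ry":0,"rz":0,"gripper":5},{"x":-5,"y":4,"z":-12,"rx":0,"ry":0,"rz":0,"gripper":5}]'
python3 - <<'E'
from h import *
from bench import eyes,monitor
for n in("scene","side","wrist"):
    c=eyes.read_camera(n);np.savez(n+"4.npz",**c)
    P=cloud(c);m=(np.linalg.norm(P[:,:,:2]-[541.7,163],axis=2)<14)&(P[:,:,2]>65)&(P[:,:,2]<150);q=P[m];t=q[q[:,2]>q[:,2].max()-5]
    print(n,"head top",np.percentile(q[:,2],[90,98]).round(1),t.mean(0).round(1),len(t))
W=dict(np.load("wrist4.npz"));P=cloud(W)
m=((W["color"].max(2)<60)&(P[:,:,2]>92)&(P[:,:,2]<110)&(np.linalg.norm(P[:,:,:2]-[569,85],axis=2)<30))
vv,uu=np.nonzero(m);(x,y),r=cv2.minEnclosingCircle(np.argwhere(m)[:,::-1].astype(np.float32))
q=P[m];print("knob top",len(q),q.mean(0).round(1),q.min(0).round(1),q.max(0).round(1),"px",x,y,r,ray(W,x,y,101).round(1))
s=monitor.read_state();print(s["tool_pos"],s["joint_positions"])
cv2.imwrite("pics/after.png",W["color"][:,:,::-1])
E
```

```text
time_s: 9.38
tool_pos: [504.5, 111.9, 194.1]
orientation: [0.992, 0.127, 0.001, 0.0]
contact_force: [-0.6, 0.2, 0.2]
gripper_width: 50.1
grip_force: 0.0
scene head top [129.1 131.6] [544.5 161.9 129.5] 30
side head top [125.7 127.1] [541.  160.  125.8] 23
wrist head top [128.3 129. ] [541.9 163.5 127.4] 408
knob top 750 [569.1  86.8 101.5] [552.9  69.9  92. ] [584.4 101.7 104.3] px 293.22137451171875 136.29006958007812 15.60922622680664 [569.1  86.6 101. ]
[504.58687505 112.63965556 192.7932629 ] [9.18061261e-02 3.30733967e-01 1.81057130e+00 2.44170207e-05
 1.00161506e+00 1.40745757e+00]
```

View pics/after.png

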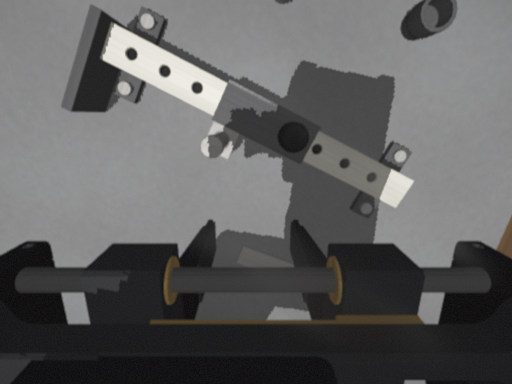

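The pin is home: its head top measures about 128 mm, as it must be, with the slide unmoved. The picture shows the knob at (293,136), giving (569.1, 86.7), top at 101.5 mm. I turn the fingers across the rail, which keeps the gripper's body clear of the pin, and go above the knob.

```bash
python3 - <<'E'
from h import *
from bench import monitor
print(delta(monitor.read_state(),[569.1,86.7,150],168.2))
E
```

```text
([5.59, 4.14, 4.27], np.float64(-1.11))
```

```bash

python3 -m handwheel '[{"x":1,"y":0.7,"z":0,"rx":0,"ry":0,"rz":-0.18,"gripper":6},{"x":2,"y":1.5,"z":0,"rx":0,"ry":0,"rz":-0.36,"gripper":6},{"x":3,"y":2.2,"z":0,"rx":0,"ry":0,"rz":-0.54,"gripper":6},{"x":4,"y":3,"z":0,"rx":0,"ry":0,"rz":-0.72,"gripper":6},{"x":5,"y":3.7,"z":1,"rx":0,"ry":0,"rz":-0.9,"gripper":6},{"x":5.6,"y":4.1,"z":3,"rx":0,"ry":0,"rz":-1.11,"gripper":6},{"x":5.6,"y":4.1,"z":4.2,"rx":0,"ry":0,"rz":-1.11,"gripper":6},{"x":5.6,"y":4.1,"z":4.2,"rx":0,"ry":0,"rz":-1.11,"gripper":6},{"x":5.6,"y":4.1,"z":4.2,"rx":0,"ry":0,"rz":-1.11,"gripper":6}]' 30
python3 - <<'E'
from h import *
from bench import monitor,eyes
s=monitor.read_state();print(delta(s,[569.1,86.7,57],168.2))
W=eyes.read_camera("wrist");P=cloud(W)
m=((W["color"].max(2)<60)&(P[:,:,2]>97)&(P[:,:,2]<110)&(np.linalg.norm(P[:,:,:2]-[569,87],axis=2)<30))
q=P[m];print(len(q),q.mean(0).round(1),q.min(0).round(1),q.max(0).round(1))
E
```

```text
time_s: 10.65
tool_pos: [568.9, 86.8, 152.1]
orientation: [0.777, 0.63, 0.0, 0.0]
contact_force: [0.6, -0.3, 0.1]
gripper_width: 60.0
grip_force: 0.0
([-0.01, 0.02, 9.51], np.float64(-0.002))
819 [568.6  87.5 101.7] [552.6  70.7  97. ] [584.2 102.  104.6]
```

```bash

python3 -m handwheel '[{"x":0,"y":0,"z":4,"rx":0,"ry":0,"rz":0,"gripper":6},{"x":0,"y":0,"z":7.5,"rx":0,"ry":0,"rz":0,"gripper":6},{"x":0,"y":0,"z":9.5,"rx":0,"ry":0,"rz":0,"gripper":6},{"x":0,"y":0,"z":9.5,"rx":0,"ry":0,"rz":0,"gripper":6},{"x":0,"y":0,"z":9.5,"rx":0,"ry":0,"rz":0,"gripper":2},{"x":0,"y":0,"z":9.5,"rx":0,"ry":0,"rz":0,"gripper":2},{"x":0,"y":0,"z":9.5,"rx":0,"ry":0,"rz":0,"gripper":2},{"x":0,"y":0,"z":9.5,"rx":0,"ry":0,"rz":0,"gripper":2},{"x":0,"y":0,"z":9.5,"rx":0,"ry":0,"rz":0,"gripper":2}]' 45
```

```text
time_s: 11.82
tool_pos: [569.4, 86.5, 57.2]
orientation: [0.776, 0.631, 0.0, 0.0]
contact_force: [1.9, -0.8, 2.3]
gripper_width: 30.9
grip_force: 45.0
```

```bash

python3 -m handwheel '[{"x":0,"y":0,"z":-0.3,"rx":0,"ry":0,"rz":0,"gripper":2},{"x":0,"y":0,"z":-0.6,"rx":0,"ry":0,"rz":0,"gripper":2},{"x":0,"y":0,"z":-0.9,"rx":0,"ry":0,"rz":0,"gripper":2},{"x":0,"y":0,"z":-1.2,"rx":0,"ry":0,"rz":0,"gripper":2},{"x":0,"y":0,"z":-1.5,"rx":0,"ry":0,"rz":0,"gripper":2},{"x":0,"y":0,"z":-1.5,"rx":0,"ry":0,"rz":0,"gripper":2}]'
python3 - <<'E'
from h import *
from bench import monitor,eyes
s=monitor.read_state();d=np.array([np.cos(np.radians(78.2)),np.sin(np.radians(78.2)),0])
print(s["tool_pos"],s["contact_force"],delta(s,s["tool_pos"]-40*d))
for n in("scene","side"):
    c=eyes.read_camera(n);P=cloud(c);m=(c["color"].max(2)<60)&(np.linalg.norm(P[:,:,:2]-[569,86.7],axis=2)<18)&(P[:,:,2]>70)&(P[:,:,2]<112)
    q=P[m];print(n,len(q),np.percentile(q[:,2],[0,5,50,95]).round(1) if len(q) else 0)
E
```

```text
time_s: 12.58
tool_pos: [569.3, 86.5, 71.4]
orientation: [0.776, 0.631, 0.0, 0.0]
contact_force: [5.6, -1.0, -6.6]
gripper_width: 30.6
grip_force: 45.0
[569.30786056  86.5069663   71.36204488] [ 5.58146275 -0.9757104  -6.62599595] ([-4.0, 0.0, -0.0], None)
scene 26 [ 96.7  97.  106.  111.1]
side 23 [ 94.5  94.6 102.1 111.3]
```

The knob's underside is now about 95 mm, so the plunger is out of its hole. I move the slide 20 mm first and check the force.

```bash

python3 -m handwheel '[{"x":-0.3,"y":0,"z":0,"rx":0,"ry":0,"rz":0,"gripper":2},{"x":-0.8,"y":0,"z":0,"rx":0,"ry":0,"rz":0,"gripper":2},{"x":-1.4,"y":0,"z":0,"rx":0,"ry":0,"rz":0,"gripper":2},{"x":-2,"y":0,"z":0,"rx":0,"ry":0,"rz":0,"gripper":2}]'
python3 -m handwheel '[{"x":-0.6,"y":0,"z":0,"rx":0,"ry":0,"rz":0,"gripper":2},{"x":-1.2,"y":0,"z":0,"rx":0,"ry":0,"rz":0,"gripper":2},{"x":-1.7,"y":0,"z":0,"rx":0,"ry":0,"rz":0,"gripper":2},{"x":-2,"y":0,"z":0,"rx":0,"ry":0,"rz":0,"gripper":2},{"x":-2,"y":0,"z":0,"rx":0,"ry":0,"rz":0,"gripper":2}]'
python3 - <<'E'
from h import *
from bench import monitor,eyes
s=monitor.read_state();d=np.array([np.cos(np.radians(78.2)),np.sin(np.radians(78.2))]);k=np.array([569.3,86.5])
print("tool travel",(k-s["tool_pos"][:2])@d,s["contact_force"])
bore=np.array([541.7,163])-40*d
for n in("scene","side"):
    c=eyes.read_camera(n);np.savez(n+"5.npz",**c);P=cloud(c);m=(np.linalg.norm(P[:,:,:2]-bore,axis=2)<22)&(P[:,:,2]>113)&(P[:,:,2]<133)&(c["color"].max(2)>75)
    q=P[m];print(n,"pin head",len(q),q.mean(0).round(1) if len(q) else 0,"expect",bore.round(1))
E
```

```text
time_s: 13.18
tool_pos: [565.3, 67.1, 71.4]
orientation: [0.776, 0.631, 0.0, 0.0]
contact_force: [5.3, 2.0, -6.4]
gripper_width: 30.8
grip_force: 45.0
time_s: 13.8
tool_pos: [561.2, 47.2, 71.4]
orientation: [0.776, 0.631, 0.0, 0.0]
contact_force: [5.4, -1.3, -6.7]
gripper_width: 31.3
grip_force: 45.0
tool travel 40.129742717518184 [ 5.38365829 -1.31628615 -6.66684318]
scene pin head 0 0 expect [533.5 123.8]
side pin head 11 [526.  114.  122.5] expect [533.5 123.8]
```

Travel is 40.1 mm with low force. Now I push the plunger down.

```bash

python3 -m handwheel '[{"x":0,"y":0,"z":0.3,"rx":0,"ry":0,"rz":0,"gripper":2},{"x":0,"y":0,"z":0.6,"rx":0,"ry":0,"rz":0,"gripper":2},{"x":0,"y":0,"z":0.9,"rx":0,"ry":0,"rz":0,"gripper":2},{"x":0,"y":0,"z":1.2,"rx":0,"ry":0,"rz":0,"gripper":2},{"x":0,"y":0,"z":1.2,"rx":0,"ry":0,"rz":0,"gripper":2}]' 50
python3 -m handwheel '[{"x":0,"y":0,"z":0.2,"rx":0,"ry":0,"rz":0,"gripper":2},{"x":0,"y":0,"z":0.35,"rx":0,"ry":0,"rz":0,"gripper":2},{"x":0,"y":0,"z":0.5,"rx":0,"ry":0,"rz":0,"gripper":2},{"x":0,"y":0,"z":0.5,"rx":0,"ry":0,"rz":0,"gripper":2}]'
```

```text
time_s: 14.52
tool_pos: [561.2, 47.2, 59.6]
orientation: [0.776, 0.631, 0.0, 0.0]
contact_force: [7.1, -2.0, -2.3]
gripper_width: 30.7
grip_force: 50.0
time_s: 15.02
tool_pos: [561.2, 47.3, 55.2]
orientation: [0.776, 0.631, 0.0, 0.001]
contact_force: [4.6, -2.7, 5.1]
gripper_width: 30.6
grip_force: 50.0
```

```bash

python3 -m handwheel '[{"x":0,"y":0,"z":0.1,"rx":0,"ry":0,"rz":0,"gripper":2},{"x":0,"y":0,"z":0.15,"rx":0,"ry":0,"rz":0,"gripper":2},{"x":0,"y":0,"z":0.15,"rx":0,"ry":0,"rz":0,"gripper":2}]'
python3 -m handwheel '[{"x":0,"y":0,"z":0.1,"rx":0,"ry":0,"rz":0,"gripper":2},{"x":0,"y":0,"z":0.15,"rx":0,"ry":0,"rz":0,"gripper":2},{"x":0,"y":0,"z":0.15,"rx":0,"ry":0,"rz":0,"gripper":2}]'
```

```text
time_s: 15.4
tool_pos: [561.4, 47.3, 55.0]
orientation: [0.776, 0.631, 0.001, 0.001]
contact_force: [0.3, -2.8, 21.1]
gripper_width: 30.9
grip_force: 50.0
time_s: 15.78
tool_pos: [561.5, 47.4, 54.8]
orientation: [0.776, 0.631, 0.001, 0.001]
contact_force: [-4.7, -1.9, 35.7]
gripper_width: 30.8
grip_force: 50.0
```

The push meets a hard stop at 55.0 mm, 2.2 mm below the starting knob height, which fits a plunger that started up to 3 mm out. I ease the push to about 20 N and check the pin and slide by depth.

```bash

python3 -m handwheel '[{"x":0,"y":0,"z":-0.15,"rx":0,"ry":0,"rz":0,"gripper":2},{"x":0,"y":0,"z":-0.15,"rx":0,"ry":0,"rz":0,"gripper":2}]'
python3 - <<'E'
from h import *
from bench import eyes,monitor
d=np.array([np.cos(np.radians(78.2)),np.sin(np.radians(78.2))])
for n in("scene","side","wrist"):
    c=eyes.read_camera(n);P=cloud(c);g=c["color"];H=P[:,:,2]
    m=(np.linalg.norm(P[:,:,:2]-[533.5,123.8],axis=2)<16)&(H>60)&(H<133)&(g.max(2)>60);q=P[m]
    print(n,"pin",len(q),q.mean(0).round(1) if len(q) else 0,q[:,2].max().round(1) if len(q) else 0)
    m=(g.max(2)<60)&(np.linalg.norm(P[:,:,:2]-[561,47.3],axis=2)<20)&(H>62)&(H<104);q=P[m]
    print("  knob",len(q),np.percentile(q[:,2],[2,10,50,98]).round(1) if len(q) else 0)
    # slide's heel-side edge: dark at z~57 along the tube's middle
    m=(np.abs(H-57)<4)&(g.max(2)<75);q=P[m];r=(q[:,:2]-[569.1,86.7]);l=np.abs(r@[d[1],-d[0]])<15;a=(r@d)[l];a=a[np.abs(a)<130]
    print("  slide top along rail",np.percentile(a,[1,99]).round(1) if len(a) else 0)
E
```

```text
time_s: 16.02
tool_pos: [561.4, 47.4, 55.1]
orientation: [0.776, 0.631, 0.001, 0.001]
contact_force: [-0.5, -2.0, 21.4]
gripper_width: 31.1
grip_force: 50.0
scene pin 12 [540.2 120.8  64.5] 69.6
  knob 86 [ 72.8  84.9  97.8 103.4]
  slide top along rail [-70.1 -18.8]
side pin 48 [530.6 115.6  83.2] 107.6
  knob 106 [ 64.2  82.1  95.6 100.7]
  slide top along rail [-74.1  38. ]
wrist pin 2385 [535.4 124.8 120.8] 129.8
  knob 2257 [ 85.3  91.2  99.7 101.7]
  slide top along rail [-40.   21.2]
```

The pin stands at its expected new place with its head at about 128–129 mm. The knob is held at 50 N and the plunger pressed home at about 21 N, so I hand in.

```bash
python3 -c "
from bench import job_done
print(job_done())"
```

```text
the job is handed in; nothing more can be done
None
```

I handed the job in at about 16 s, with no verdict returned: by my measurements the long pin is home in the bored block, the slide is one hole (about 40 mm) farther from the heel, and the plunger is pressed home with the knob still gripped; I viewed 11 pictures, one over the limit of 10.

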